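# Lay out the gearbox gears in their trays

### The arm

A 6-joint arm with a two-finger parallel gripper is mounted at the origin on the work surface. World frame = base frame: x ahead of the robot, y to its left, z up, the work surface at z = 0. Lengths are in m, angles in rad, forces in N, time in s.
With the tool pointing down it reaches from about 0.375 to 0.825 m from the base axis. Payload 5.5 kg.
Tool frame: the origin (TCP) lies midway between the tips of the shut fingers; the grasp point (between the pads) lies 19 mm behind it; z points along the fingers, y is the line along which they close (so a half turn about z gives the same grasp; the last joint's range is limited). The gripper opens to 85 mm and grips with 20 to 120 N. Pads are 22 mm wide; open, the fingers measure 114 mm over their backs; the gripper's body (76 mm by 85 mm) begins 54 mm behind the grasp point. The pads swing forward as they close: fully open they stand 13 mm farther back than shut.
Start: joints at [-1.142, 0.314, -0.047, 1.21, 0, 1.571], TCP at [0.249, -0.546, 0.231] pointing down, gripper open.
Joint ranges: [-2.67, 2.67], [-0.69, 1.73], [-1.03, 1.25], [-2.08, 2.16], [-1.42, 1.45], [-3.14, 3.14]. Speed limits (rad/s): [2.39, 2.39, 3.01, 3.14, 3.14, 3.14].

### API

Orientations are given as a 3x3 rotation matrix whose columns are the frame's x, y, z axes.
In Python, from workcell import ctrl gives the robot as it stands.
- The arm moves only by the tool send_rows, never from a script. Its argument "commands" is one flat list of numbers, 6 for each row, row after row: the shift along the tool's x, y, z each as a share of 25 mm, from -1 to 1, then the turn, a rotation vector about the tool's x, y, z each as a share of 0.15 rad, from -1 to 1. A call has exactly 10 rows; each row shifts and turns the commanded pose from where the row before left it, along the tool's axes as they then stand; what a row does not reach is not made up. A row lasts 1/10 s, in which the tool goes at most 50 mm and 8.59 degrees, less where a joint would pass 70% of its speed; a pose out of reach is approached as far as the arm can. A call with a number of a shift or a turn outside -1 to 1 is refused whole. A call with a gripper value outside its range is refused whole. "fingers" is the opening, from 0 (shut) to 1 (fully open), set as the call begins (left out, the last holds). The fingers move at their own pace and stop on an object; "newtons" is the grip in N (left out, the last holds). Time passes only in rows, so rows that do not move let the fingers close, or fill a call up. It gives the time, the measured TCP pose, the force, the opening and the grip force at its end, in the units of the state.
- ctrl.get_obs(): the state, without advancing time (a new reading comes with each control period).
- ctrl.capture(name): name is "scene" or "top"; returns a dict with "frame" (420x560x3 uint8, red, green, blue), "intrinsics" (3x3 intrinsics, pixels), "T" (4x4, takes a point from camera to world coordinates). Camera axes: x right, y down, z forward; pixel columns grow to the right and rows downward; lengths in m; the calibration is good to about 2 mm. A picture is of the moment at which its call begins. There is no depth.
- ctrl.hand_in(): hands the job in; it is judged then, once.
The state is a dict: "time_s": time; "qpos": joint angles; "joint_velocities": joint speeds; "effort": joint torques, N m; "tool_pos": TCP position; "eef_rot": TCP orientation; "contact_force": force on the tool from outside, world axes, zero at the start; "wrist_torque": the same for the moment, N m; "finger_gap": finger opening in m; "grasp_force": force on a finger pad.
Only numpy, scipy, OpenCV 4.12 (cv2) and the standard library are available. Lean on these libraries where they do the work, as an engineer would, in place of code of your own. Each camera call takes 0.05 s, during which the arm holds its last target. There are 200 camera calls.

### The job

Put the four toothed gears away, one in each grey tray, matched by size: the smallest gear in the smallest tray and so on up to the largest in the largest, each lying flat on its tray's floor with the hub up. Set them down gently onto the floor of the tray, do not let them drop. Leave the smooth round pulley and the square flange where they lie.

Things in the scene. Friction and masses are not known exactly. Their poses are not given: they have to be found in the camera images.
- gear_small: The smallest of the four steel gears: toothed rim 46 mm across the tooth tips, 14 thick; on top, in its centre, a plain round hub 26 wide and 30 tall with a dark bore (44 tall in all). Loose, lying flat, hub up. Origin: centre of its underside; z up along the hub axis. About 0.18 kg, up to a third more or less.
- gear_medium: The second smallest of the four steel gears: toothed rim 62 mm across the tooth tips, 14 thick; on top, in its centre, a plain round hub 26 wide and 30 tall with a dark bore (44 tall in all). Loose, lying flat, hub up. Origin: centre of its underside; z up along the hub axis. About 0.28 kg, up to a third more or less.
- gear_large: The second largest of the four steel gears: toothed rim 80 mm across the tooth tips, 14 thick; on top, in its centre, a plain round hub 26 wide and 30 tall with a dark bore (44 tall in all). Loose, lying flat, hub up. Origin: centre of its underside; z up along the hub axis. About 0.42 kg, up to a third more or less.
- gear_largest: The largest of the four steel gears: toothed rim 98 mm across the tooth tips, 14 thick; on top, in its centre, a plain round hub 26 wide and 30 tall with a dark bore (44 tall in all). Loose, lying flat, hub up. Origin: centre of its underside; z up along the hub axis. About 0.58 kg, up to a third more or less.
- tray_small: The smallest of four square open grey plastic trays, for the 46 mm gear: inside 68 x 68 mm, outside 76 x 76, walls 4 thick, rim 22 above the bench, floor 4 thick (its upper face is 4 above the bench). Fixed to the bench. Origin: centre of its underside, on the bench; x and y along its sides, z up.
- tray_medium: The second smallest of four square open grey plastic trays, for the 62 mm gear: inside 84 x 84 mm, outside 92 x 92, walls 4 thick, rim 22 above the bench, floor 4 thick (its upper face is 4 above the bench). Fixed to the bench. Origin: centre of its underside, on the bench; x and y along its sides, z up.
- tray_large: The second largest of four square open grey plastic trays, for the 80 mm gear: inside 102 x 102 mm, outside 110 x 110, walls 4 thick, rim 22 above the bench, floor 4 thick (its upper face is 4 above the bench). Fixed to the bench. Origin: centre of its underside, on the bench; x and y along its sides, z up.
- tray_largest: The largest of four square open grey plastic trays, for the 98 mm gear: inside 120 x 120 mm, outside 128 x 128, walls 4 thick, rim 22 above the bench, floor 4 thick (its upper face is 4 above the bench). Fixed to the bench. Origin: centre of its underside, on the bench; x and y along its sides, z up.
- pulley: Not a gear: a round steel disc with a smooth rim, 72 mm across, 14 thick; on top, in its centre, a plain round hub 26 wide and 30 tall with a dark bore (44 tall in all). Loose, lying flat, hub up. Origin: centre of its underside; z up along the hub axis. To be left alone.
- flange: Not a gear: a square steel plate 66 x 66 mm, 14 thick, with a bolt hole in each corner; on top, in its centre, a plain round hub 26 wide and 30 tall with a dark bore (44 tall in all). Loose, lying flat, hub up. Origin: centre of its underside; z up along the hub axis. To be left alone.
Mind the look-alikes: they are no part of the job. What is shaped like the gear_small but blue or pink is not meant.

How it is judged:
By the outcome, as a careful person would: the job done as asked, in the order asked, and still so for the second after the job is handed in, with the robot touching nothing.
It also fails if it takes over 102 s, if anything falls off the work surface, if the arm or the gripper's body presses on something with over 40 N, if the wrist force passes 120 N, or if a joint passes its speed limit or range.

## Working session

There is one attempt and no reset: what is moved stays moved. The work goes in short steps, Python scripts to look and compute and a tool call to move; the robot and the scene stay as the last step left them, time stands still between calls to the robot, and variables do not carry over. Pictures are saved under pics/ and viewed, at most 14 in all, crops included, and the job is handed in when it is done.

Besides the shell and the picture viewer there is one more tool, called after "Emit:" by a JSON object that holds its "method" and its "body". send_rows: Moves the arm, as the interface text tells. Shift numbers are shares of 25 mm and turn numbers shares of 0.15 rad, none past 1 either way. Its arguments: {"type":"object","properties":{"commands":{"type":"array"},"fingers":{"type":"number"},"newtons":{"type":"number"}},"required":["commands"]}

```bash
mkdir -p pics; ls
python3 - <<'E'
from workcell import ctrl
import cv2,numpy as np
o=ctrl.get_obs()
for k in('time_s','tool_pos','eef_rot','finger_gap'):print(k,np.round(o[k],3))
for n in('top','scene'):
    c=ctrl.capture(n);cv2.imwrite(f'pics/{n}0.png',c['frame'][:,:,::-1]);print(n,np.round(c['intrinsics'],1).tolist(),np.round(c['T'],3).tolist())
E
```

```text
pics
time_s 0.0
tool_pos [ 0.249 -0.545  0.23 ]
eef_rot [[ 0.909  0.416 -0.001]
 [ 0.416 -0.909  0.002]
 [ 0.    -0.002 -1.   ]]
finger_gap 0.085
top [[486.9, 0.0, 281.2], [0.0, 486.9, 214.0], [0.0, 0.0, 1.0]] [[-0.026, -0.988, 0.152, 0.335], [-1.0, 0.026, 0.0, 0.011], [-0.004, -0.152, -0.988, 1.159], [0.0, 0.0, 0.0, 1.0]]
scene [[467.9, 0.0, 280.8], [0.0, 467.9, 216.3], [0.0, 0.0, 1.0]] [[-0.691, 0.499, -0.524, 1.109], [0.723, 0.492, -0.485, 0.572], [0.016, -0.713, -0.701, 0.868], [0.0, 0.0, 0.0, 1.0]]
```

View pics/top0.png

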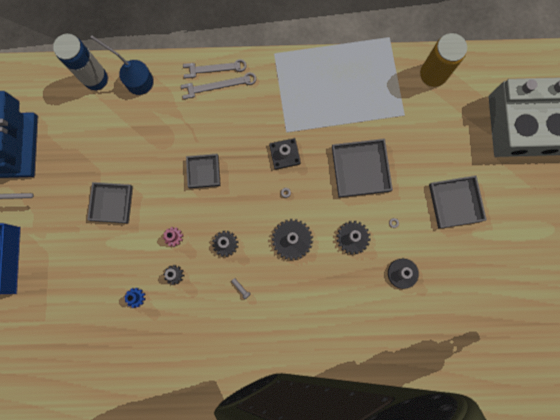

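View pics/scene0.png

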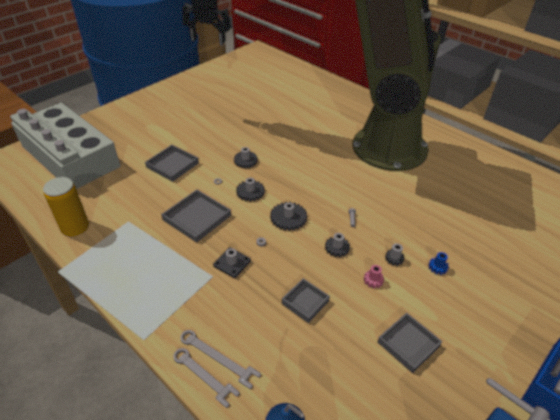

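Candidates in the top view:
- **Gears:** grey toothed (174,275) small, (224,243) medium, (353,237) large, (292,240) largest.
- **Left alone:** the pulley is probably the smooth disc at (402,273). The square flange is at (285,152). The blue (134,298) and pink (173,237) look-alikes are not meant.
- **Trays:** (203,171) small, (110,203) medium, (456,202) large, (361,168) largest.

I'll confirm these in an enlarged crop and measure.

```bash
cat > h.py <<'E'
import cv2,numpy as np
from workcell import ctrl
def ray(c,u,v,z):
    K,T=c['intrinsics'],c['T'];d=T[:3,:3]@np.linalg.inv(K)@[u,v,1];p=T[:3,3];return p+d*(z-p[2])/d[2]
def proj(c,P):
    K,T=c['intrinsics'],c['T'];q=K@(T[:3,:3].T@(np.asarray(P)-T[:3,3]));return q[:2]/q[2]
E
python3 - <<'E'
import cv2,numpy as np
a=cv2.imread('pics/top0.png')
cr=lambda x,y,w,h,s:cv2.resize(a[y:y+h,x:x+w],None,fx=s,fy=s,interpolation=cv2.INTER_CUBIC)
cv2.imwrite('pics/c1.png',cv2.convertScaleAbs(cr(120,210,160,110,5),alpha=1.6))
cv2.imwrite('pics/c2.png',cv2.convertScaleAbs(cr(265,205,160,95,5),alpha=1.6))
cv2.imwrite('pics/c3.png',cv2.convertScaleAbs(cr(80,130,160,100,5),alpha=1.6))
cv2.imwrite('pics/c4.png',cv2.convertScaleAbs(cr(325,130,160,110,5),alpha=1.6))
E
```

```text
(no output)
```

View pics/c1.png

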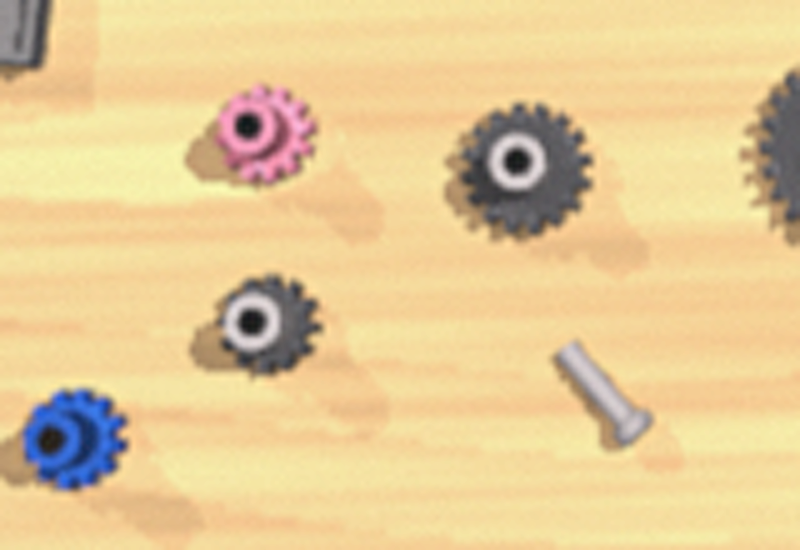

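View pics/c2.png

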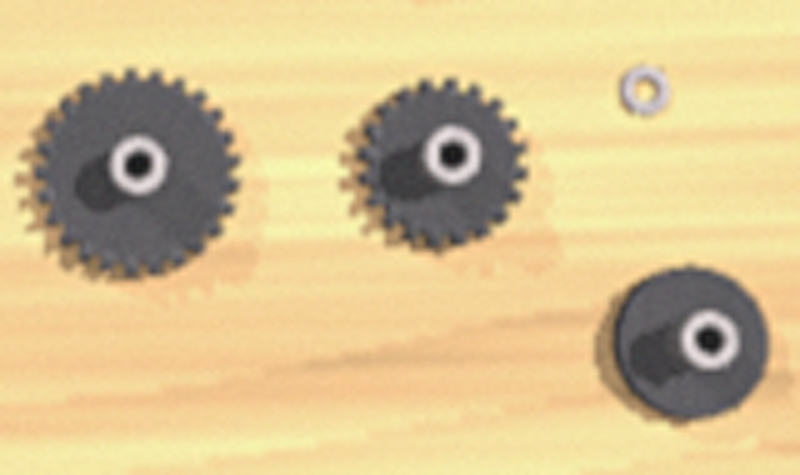

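View pics/c3.png

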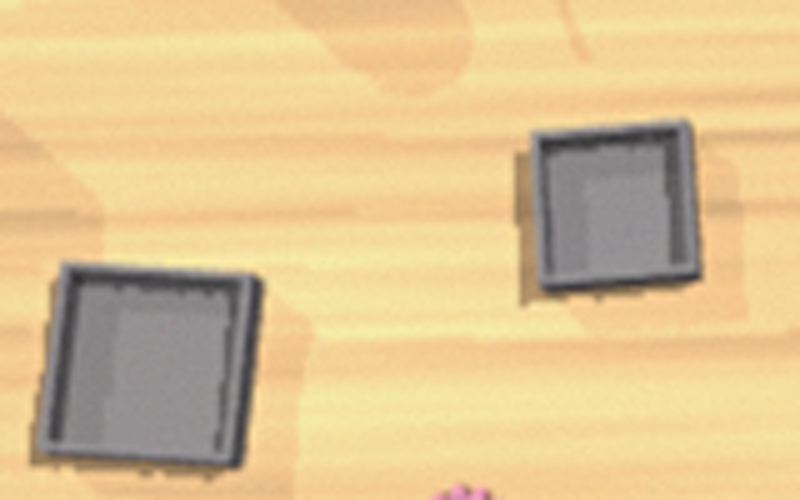

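View pics/c4.png

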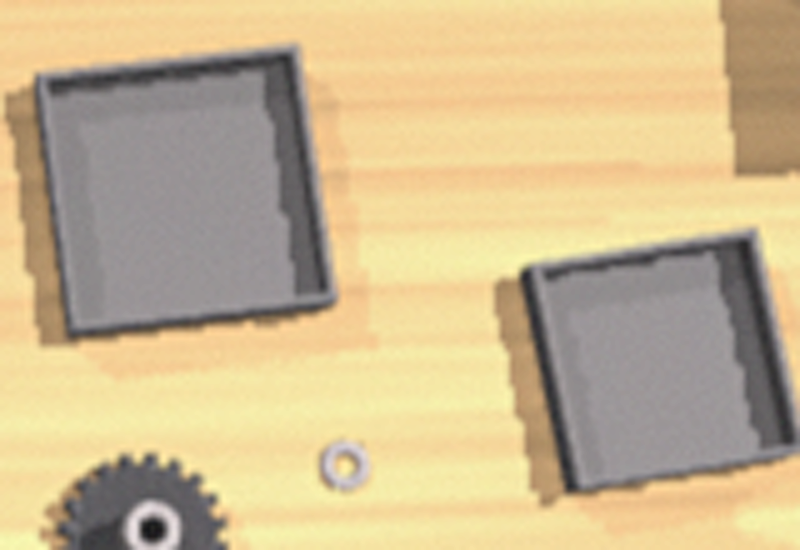

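The crops confirm it. The hub bores, in full-image pixels, are small (170,274), medium (223,242), largest (293,238) and large (356,236), all toothed. The disc at (402,273) is smooth, so it is the pulley. The four trays are clear too, so next I work out positions.

Run:
```python
from h import *
c=ctrl.capture('top');s=ctrl.capture('scene')
f=lambda x,y,X,Y:((x+.5)/5-.5+X,(y+.5)/5-.5+Y)
G=dict(small=f(252,322,120,210),medium=f(517,161,120,210),largest=f(139,164,265,205),large=f(453,154,265,205),pulley=f(709,340,265,205))
for k,p in G.items():
    P=ray(c,*p,.044);print(k,P.round(4),'scene px',proj(s,P).round(1))
T=dict(small=((532,133),(690,121),(700,277),(541,287),80,130),medium=((63,264),(262,274),(239,465),(40,455),80,130),
largest=((38,76),(298,46),(335,297),(70,330),325,130),large=((524,268),(757,232),(800,448),(572,488),325,130))
for k,t in T.items():
    Q=np.array([ray(c,*f(*q,t[4],t[5]),.022) for q in t[:4]])
    d=np.linalg.norm(Q-np.roll(Q,-1,0),axis=1);e=Q[1]-Q[0];m=Q.mean(0)
    print(k,m.round(4),'sides mm',(d*1e3).round(0),'yaw',np.degrees(np.arctan2(e[1],e[0])).round(1),'reach',np.hypot(*m[:2]).round(3),'scene',proj(s,m*[1,1,0]+[0,0,.004]).round(1))
```

```text
small [0.3747 0.2677 0.044 ] scene px [396.4 246.7]
medium [0.445  0.1465 0.044 ] scene px [337.8 235.9]
largest [ 0.4509 -0.0131  0.044 ] scene px [287.9 205.3]
large [ 0.4517 -0.1576  0.044 ] scene px [249. 180.]
pulley [ 0.3638 -0.2697  0.044 ] scene px [244.4 148.9]
small [0.6201 0.1964 0.022 ] sides mm [76. 77. 76. 76.] yaw -87.1 reach 0.65 scene [304.2 300.5]
medium [0.5482 0.4173 0.022 ] sides mm [96. 92. 94. 92.] yaw -94.5 reach 0.689 scene [406.5 341.5]
largest [ 0.6186 -0.1845  0.022 ] sides mm [127. 125. 127. 125.] yaw -84.8 reach 0.645 scene [196.3 216.1]
large [ 0.5288 -0.4064  0.022 ] sides mm [113. 105. 110. 107.] yaw -82.6 reach 0.667 scene [172.4 164.1]
```

Emit:
{"method": "send_rows", "body": {"commands": [0,0,0.4,0,0,-0.952,0,0,0.4,0,0,-0.952,0,0,0.4,0,0,-0.952,0,0,0.4,0,0,-0.952,0,0,0.4,0,0,-0.952,0,0,0.4,0,0,-0.952,0,0,0.4,0,0,-0.952,0,0,0.4,0,0,-0.952,0,0,0.4,0,0,0,0,0,0.4,0,0,0], "fingers": 0.6, "newtons": 60}}

```text
time_s: 1.2
tool_pos: [0.2494, -0.5456, 0.1306]
eef_rot: [[0.003, 1.0, -0.0], [1.0, -0.003, 0.0], [0.0, -0.0, -1.0]]
contact_force: [0.2, -0.1, -0.4]
finger_gap: 0.0511
grasp_force: 0.0
```

Emit:
{"method": "send_rows", "body": {"commands": [0.9,0.5,0,0,0,0,0.9,0.5,0,0,0,0,0.9,0.5,0,0,0,0,0.9,0.5,0,0,0,0,0.9,0.5,0,0,0,0,0.9,0.5,0,0,0,0,0.9,0.5,0,0,0,0,0.9,0.5,0,0,0,0,0.9,0.5,0,0,0,0,0.9,0.5,0,0,0,0]}}

```text
time_s: 2.2
tool_pos: [0.3748, -0.3197, 0.1311]
eef_rot: [[0.003, 1.0, 0.0], [1.0, -0.003, -0.0], [-0.0, 0.0, -1.0]]
contact_force: [-0.0, -0.2, 0.5]
finger_gap: 0.0513
grasp_force: 0.0
```

Emit:
{"method": "send_rows", "body": {"commands": [0.8,0.38,0,0,0,0,0.8,0.38,0,0,0,0,0.8,0.38,0,0,0,0,0.8,0.38,0,0,0,0,0.8,0.38,0,0,0,0,0.8,0.38,0,0,0,0,0.8,0.38,0,0,0,0,0.8,0.38,0,0,0,0,0,0,0,0,0,0,0,0,0,0,0,0]}}

```text
time_s: 3.2
tool_pos: [0.4502, -0.1605, 0.1311]
eef_rot: [[0.0, 1.0, -0.0], [1.0, -0.0, -0.0], [-0.0, -0.0, -1.0]]
contact_force: [-0.1, -0.4, -0.0]
finger_gap: 0.0514
grasp_force: 0.0
```

Emit:
{"method": "send_rows", "body": {"commands": [0.12,0.06,0.6,0,0,0,0,0,0.6,0,0,0,0,0,0.6,0,0,0,0,0,0.6,0,0,0,0,0,0.6,0,0,0,0,0,0.6,0,0,0,0,0,0.4,0,0,0,0,0,0.3,0,0,0,0,0,0.2,0,0,0,0,0,0,0,0,0]}}

```text
time_s: 4.2
tool_pos: [0.4515, -0.1577, 0.0184]
eef_rot: [[0.0, 1.0, -0.001], [1.0, -0.0, 0.0], [0.0, -0.001, -1.0]]
contact_force: [0.4, 1.0, 0.7]
finger_gap: 0.0513
grasp_force: 0.0
```

Emit:
{"method": "send_rows", "body": {"commands": [0,0,0,0,0,0,0,0,0,0,0,0,0,0,0,0,0,0,0,0,0,0,0,0,0,0,0,0,0,0,0,0,0,0,0,0,0,0,0,0,0,0,0,0,0,0,0,0,0,0,0,0,0,0,0,0,0,0,0,0], "fingers": 0}}

```text
time_s: 5.2
tool_pos: [0.4523, -0.1578, 0.0196]
eef_rot: [[-0.0, 1.0, 0.001], [1.0, 0.0, -0.001], [-0.001, 0.001, -1.0]]
contact_force: [-2.1, 0.2, 6.0]
finger_gap: 0.0242
grasp_force: 58.8
```

Emit:
{"method": "send_rows", "body": {"commands": [0,0,-0.2,0,0,0,0,0,-0.4,0,0,0,0,0,-0.6,0,0,0,0,0,-0.6,0,0,0,0,0,-0.6,0,0,0,0,0,-0.6,0,0,0,0,0,-0.2,0,0,0,0,0,0,0,0,0,0,0,0,0,0,0,0,0,0,0,0,0]}}

```text
time_s: 6.2
tool_pos: [0.4511, -0.1574, 0.098]
eef_rot: [[-0.0, 1.0, -0.001], [1.0, 0.0, 0.0], [0.0, -0.001, -1.0]]
contact_force: [-0.3, 1.2, -3.2]
finger_gap: 0.0242
grasp_force: 59.2
```

Emit:
{"method": "send_rows", "body": {"commands": [-0.3,0.1,0,0,0,0,-0.6,0.2,0,0,0,0,-0.7,0.2,0,0,0,0,-0.7,0.2,0,0,0,0,-0.7,0.2,0,0,0,0,-0.7,0.2,0,0,0,0,-0.7,0.2,0,0,0,0,-0.7,0.2,0,0,0,0,-0.7,0.2,0,0,0,0,-0.7,0.2,0,0,0,0]}}

```text
time_s: 7.2
tool_pos: [0.4995, -0.322, 0.0986]
eef_rot: [[0.0, 1.0, -0.0], [1.0, -0.0, 0.0], [0.0, -0.0, -1.0]]
contact_force: [0.6, 0.4, -3.4]
finger_gap: 0.0242
grasp_force: 59.2
```

Emit:
{"method": "send_rows", "body": {"commands": [-0.7,0.2,0,0,0,0,-0.7,0.2,0,0,0,0,-0.7,0.2,0,0,0,0,-0.7,0.2,0,0,0,0,-0.4,0.2,0,0,0,0,-0.2,0.1,0,0,0,0,0,0,0,0,0,0,0,0,0,0,0,0,0,0,0,0,0,0,0,0,0,0,0,0]}}

```text
time_s: 8.2
tool_pos: [0.5268, -0.4044, 0.0989]
eef_rot: [[-0.001, 1.0, -0.0], [1.0, 0.001, 0.0], [0.0, -0.0, -1.0]]
contact_force: [0.7, 0.5, -3.4]
finger_gap: 0.0242
grasp_force: 59.2
```

Emit:
{"method": "send_rows", "body": {"commands": [-0.08,0.08,0.3,0,0,0,0,0,0.5,0,0,0,0,0,0.5,0,0,0,0,0,0.5,0,0,0,0,0,0.4,0,0,0,0,0,0.3,0,0,0,0,0,0.2,0,0,0,0,0,0.1,0,0,0,0,0,0,0,0,0,0,0,0,0,0,0]}}

```text
time_s: 9.2
tool_pos: [0.5292, -0.4074, 0.0293]
eef_rot: [[-0.0, 1.0, 0.001], [1.0, 0.0, -0.001], [-0.001, 0.001, -1.0]]
contact_force: [0.3, -0.5, -4.1]
finger_gap: 0.0243
grasp_force: 59.2
```

Emit:
{"method": "send_rows", "body": {"commands": [0,0,0.04,0,0,0,0,0,0.04,0,0,0,0,0,0.04,0,0,0,0,0,0.02,0,0,0,0,0,0.02,0,0,0,0,0,0,0,0,0,0,0,0,0,0,0,0,0,0,0,0,0,0,0,0,0,0,0,0,0,0,0,0,0]}}

```text
time_s: 10.2
tool_pos: [0.5289, -0.4071, 0.0248]
eef_rot: [[-0.0, 1.0, 0.0], [1.0, 0.0, -0.0], [-0.0, 0.0, -1.0]]
contact_force: [-0.5, -0.3, -3.3]
finger_gap: 0.0241
grasp_force: 59.2
```

Emit:
{"method": "send_rows", "body": {"commands": [0,0,0.03,0,0,0,0,0,0.03,0,0,0,0,0,0.02,0,0,0,0,0,0,0,0,0,0,0,0,0,0,0,0,0,0,0,0,0,0,0,0,0,0,0,0,0,0,0,0,0,0,0,0,0,0,0,0,0,0,0,0,0]}}

```text
time_s: 11.2
tool_pos: [0.529, -0.4071, 0.0236]
eef_rot: [[-0.0, 1.0, 0.0], [1.0, 0.0, -0.0], [-0.0, 0.0, -1.0]]
contact_force: [-1.8, 2.0, 5.9]
finger_gap: 0.0238
grasp_force: 60.0
```

Emit:
{"method": "send_rows", "body": {"commands": [0,0,0,0,0,0,0,0,0,0,0,0,0,0,0,0,0,0,0,0,0,0,0,0,0,0,0,0,0,0,0,0,-0.1,0,0,0,0,0,-0.3,0,0,0,0,0,-0.5,0,0,0,0,0,-0.8,0,0,0,0,0,-0.8,0,0,0], "fingers": 0.5}}

```text
time_s: 12.2
tool_pos: [0.529, -0.4071, 0.0869]
eef_rot: [[-0.0, 1.0, 0.0], [1.0, 0.0, -0.0], [-0.0, 0.0, -1.0]]
contact_force: [-0.7, 0.0, -0.4]
finger_gap: 0.0426
grasp_force: 0.0
```

Run:
```python
from h import *
o=ctrl.get_obs();print(o['tool_pos'].round(4),o['finger_gap'])
c=ctrl.capture('scene');a=c['frame'][120:270,120:340,::-1];cv2.imwrite('pics/p1.png',cv2.resize(a,None,fx=3.6,fy=3.6,interpolation=2))
print(proj(c,[.529,-.407,.048])-[120,120])
```

```text
[ 0.529  -0.4071  0.0869] 0.04256074509788614
[50.0021205  31.94633914]
```

View pics/p1.png

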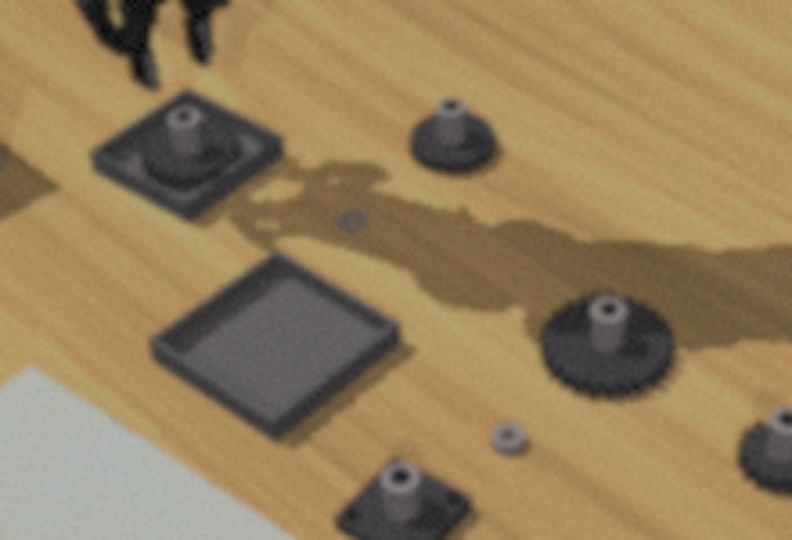

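The large gear sits level in its tray, hub at crop (184,117), which is about where I predicted it. Next is the largest gear.

Emit:
{"method": "send_rows", "body": {"commands": [0.4,-0.1,0,0,0,0,0.9,-0.2,0,0,0,0,0.9,-0.2,0,0,0,0,0.9,-0.2,0,0,0,0,0.9,-0.2,0,0,0,0,0.9,-0.2,0,0,0,0,0.9,-0.2,0,0,0,0,0.9,-0.2,0,0,0,0,0.9,-0.2,0,0,0,0,0.9,-0.2,0,0,0,0], "fingers": 0.6}}

```text
time_s: 13.25
tool_pos: [0.48, -0.1928, 0.0846]
eef_rot: [[-0.001, 1.0, -0.001], [1.0, 0.001, 0.001], [0.001, -0.001, -1.0]]
contact_force: [0.8, -0.3, -0.9]
finger_gap: 0.0512
grasp_force: 0.0
```

Emit:
{"method": "send_rows", "body": {"commands": [0.9,-0.2,0,0,0,0,0.9,-0.2,0,0,0,0,0.9,-0.2,0,0,0,0,0.9,-0.2,0,0,0,0,0.9,-0.2,0,0,0,0,0.9,-0.1,0,0,0,0,0.9,-0.1,0,0,0,0,0.6,0,0,0,0,0,0.36,-0.02,0,0,0,0,0,0,0,0,0,0]}}

```text
time_s: 14.25
tool_pos: [0.4499, -0.0121, 0.0849]
eef_rot: [[-0.002, 1.0, -0.001], [1.0, 0.002, 0.0], [0.0, -0.001, -1.0]]
contact_force: [-0.4, -0.4, -0.2]
finger_gap: 0.0512
grasp_force: 0.0
```

Emit:
{"method": "send_rows", "body": {"commands": [-0.04,0.04,0.4,0,0,0,0,0,0.5,0,0,0,0,0,0.5,0,0,0,0,0,0.5,0,0,0,0,0,0.3,0,0,0,0,0,0.2,0,0,0,0,0,0.2,0,0,0,0,0,0,0,0,0,0,0,0,0,0,0,0,0,0,0,0,0]}}

```text
time_s: 15.25
tool_pos: [0.4522, -0.0141, 0.0207]
eef_rot: [[-0.0, 1.0, 0.001], [1.0, 0.0, -0.0], [-0.0, 0.001, -1.0]]
contact_force: [0.6, -0.2, 1.2]
finger_gap: 0.0512
grasp_force: 0.0
```

Emit:
{"method": "send_rows", "body": {"commands": [0,0,0,0,0,0,0,0,0,0,0,0,0,0,0,0,0,0,0,0,0,0,0,0,0,0,0,0,0,0,0,0,0,0,0,0,0,0,0,0,0,0,0,0,0,0,0,0,0,0,0,0,0,0,0,0,0,0,0,0], "fingers": 0, "newtons": 70}}

```text
time_s: 16.25
tool_pos: [0.4518, -0.0141, 0.0209]
eef_rot: [[-0.001, 1.0, 0.0], [1.0, 0.001, -0.0], [-0.0, 0.0, -1.0]]
contact_force: [-1.7, 0.4, 7.0]
finger_gap: 0.0241
grasp_force: 68.3
```

Emit:
{"method": "send_rows", "body": {"commands": [0,0,-0.2,0,0,0,0,0,-0.4,0,0,0,0,0,-0.6,0,0,0,0,0,-0.6,0,0,0,0,0,-0.6,0,0,0,0,0,-0.6,0,0,0,0,0,-0.2,0,0,0,0,0,0,0,0,0,0,0,0,0,0,0,0,0,0,0,0,0]}}

```text
time_s: 17.25
tool_pos: [0.451, -0.0141, 0.0995]
eef_rot: [[-0.0, 1.0, -0.002], [1.0, 0.0, 0.0], [0.0, -0.002, -1.0]]
contact_force: [0.4, -0.7, -4.6]
finger_gap: 0.0235
grasp_force: 69.1
```

Emit:
{"method": "send_rows", "body": {"commands": [-0.3,0.3,0,0,0,0,-0.6,0.6,0,0,0,0,-0.6,0.6,0,0,0,0,-0.6,0.6,0,0,0,0,-0.6,0.6,0,0,0,0,-0.6,0.6,0,0,0,0,-0.6,0.6,0,0,0,0,-0.6,0.6,0,0,0,0,-0.6,0.6,0,0,0,0,-0.6,0.6,0,0,0,0]}}

```text
time_s: 18.25
tool_pos: [0.5949, -0.1579, 0.0993]
eef_rot: [[-0.0, 1.0, -0.001], [1.0, 0.0, -0.0], [-0.0, -0.001, -1.0]]
contact_force: [0.7, 0.4, -4.2]
finger_gap: 0.0237
grasp_force: 69.3
```

Emit:
{"method": "send_rows", "body": {"commands": [-0.6,0.5,0,0,0,0,-0.4,0.4,0,0,0,0,-0.12,0.1,0,0,0,0,0,0,0,0,0,0,0,0,0,0,0,0,0,0,0,0,0,0,0,0,0,0,0,0,0,0,0,0,0,0,0,0,0,0,0,0,0,0,0,0,0,0]}}

```text
time_s: 19.25
tool_pos: [0.6193, -0.1844, 0.1004]
eef_rot: [[-0.001, 1.0, 0.0], [1.0, 0.001, -0.0], [-0.0, 0.0, -1.0]]
contact_force: [-0.3, 0.1, -5.6]
finger_gap: 0.0239
grasp_force: 69.3
```

Emit:
{"method": "send_rows", "body": {"commands": [0,0,0.3,0,0,0,0,0,0.5,0,0,0,0,0,0.5,0,0,0,0,0,0.5,0,0,0,0,0,0.4,0,0,0,0,0,0.3,0,0,0,0,0,0.2,0,0,0,0,0,0.1,0,0,0,0,0,0,0,0,0,0,0,0,0,0,0]}}

```text
time_s: 20.25
tool_pos: [0.6197, -0.1846, 0.0308]
eef_rot: [[-0.0, 1.0, 0.001], [1.0, 0.0, -0.0], [-0.0, 0.001, -1.0]]
contact_force: [0.1, 0.8, -5.4]
finger_gap: 0.0237
grasp_force: 69.3
```

Emit:
{"method": "send_rows", "body": {"commands": [0,0,0.04,0,0,0,0,0,0.03,0,0,0,0,0,0.03,0,0,0,0,0,0.02,0,0,0,0,0,0.02,0,0,0,0,0,0,0,0,0,0,0,0,0,0,0,0,0,0,0,0,0,0,0,0,0,0,0,0,0,0,0,0,0]}}

```text
time_s: 21.25
tool_pos: [0.6193, -0.1845, 0.0268]
eef_rot: [[-0.0, 1.0, 0.0], [1.0, 0.0, 0.0], [0.0, 0.0, -1.0]]
contact_force: [-1.1, 0.1, -4.6]
finger_gap: 0.0237
grasp_force: 69.3
```

Emit:
{"method": "send_rows", "body": {"commands": [0,0,0.03,0,0,0,0,0,0.02,0,0,0,0,0,0.02,0,0,0,0,0,0,0,0,0,0,0,0,0,0,0,0,0,0,0,0,0,0,0,0,0,0,0,0,0,0,0,0,0,0,0,0,0,0,0,0,0,0,0,0,0]}}

```text
time_s: 22.25
tool_pos: [0.6193, -0.1845, 0.025]
eef_rot: [[-0.0, 1.0, -0.0], [1.0, 0.0, 0.0], [0.0, -0.0, -1.0]]
contact_force: [-0.0, -0.6, -4.5]
finger_gap: 0.0242
grasp_force: 69.6
```

Emit:
{"method": "send_rows", "body": {"commands": [0,0,0.02,0,0,0,0,0,0.02,0,0,0,0,0,0,0,0,0,0,0,0,0,0,0,0,0,0,0,0,0,0,0,0,0,0,0,0,0,0,0,0,0,0,0,0,0,0,0,0,0,0,0,0,0,0,0,0,0,0,0]}}

```text
time_s: 23.25
tool_pos: [0.6194, -0.1845, 0.025]
eef_rot: [[-0.0, 1.0, 0.0], [1.0, 0.0, -0.0], [-0.0, 0.0, -1.0]]
contact_force: [-4.6, 2.2, 5.5]
finger_gap: 0.0239
grasp_force: 70.2
```

Emit:
{"method": "send_rows", "body": {"commands": [0,0,0,0,0,0,0,0,0,0,0,0,0,0,0,0,0,0,0,0,0,0,0,0,0,0,0,0,0,0,0,0,-0.1,0,0,0,0,0,-0.3,0,0,0,0,0,-0.5,0,0,0,0,0,-0.8,0,0,0,0,0,-0.8,0,0,0], "fingers": 0.5}}

```text
time_s: 24.25
tool_pos: [0.6194, -0.1846, 0.0882]
eef_rot: [[-0.0, 1.0, 0.0], [1.0, 0.0, -0.0], [-0.0, 0.0, -1.0]]
contact_force: [-0.3, -0.3, -0.9]
finger_gap: 0.0429
grasp_force: 0.0
```

Emit:
{"method": "send_rows", "body": {"commands": [0.4,-0.2,0,0,0,0,0.9,-0.5,0,0,0,0,0.9,-0.5,0,0,0,0,0.9,-0.5,0,0,0,0,0.9,-0.5,0,0,0,0,0.9,-0.5,0,0,0,0,0.9,-0.5,0,0,0,0,0.9,-0.5,0,0,0,0,0.9,-0.5,0,0,0,0,0.9,-0.5,0,0,0,0], "fingers": 0.6}}

```text
time_s: 25.25
tool_pos: [0.5005, 0.0292, 0.0866]
eef_rot: [[-0.001, 1.0, -0.0], [1.0, 0.001, 0.0], [0.0, -0.0, -1.0]]
contact_force: [-0.1, 1.3, 0.0]
finger_gap: 0.0511
grasp_force: 0.0
```

Emit:
{"method": "send_rows", "body": {"commands": [0.9,-0.5,0,0,0,0,0.9,-0.5,0,0,0,0,0.9,-0.5,0,0,0,0,0.9,-0.5,0,0,0,0,0.6,-0.2,0,0,0,0,0.3,-0.1,0,0,0,0,0.2,0,0,0,0,0,0,0,0,0,0,0,0,0,0,0,0,0,0,0,0,0,0,0]}}

```text
time_s: 26.25
tool_pos: [0.4444, 0.1448, 0.0865]
eef_rot: [[0.001, 1.0, -0.0], [1.0, -0.001, -0.0], [-0.0, -0.0, -1.0]]
contact_force: [0.8, -0.0, 0.5]
finger_gap: 0.0515
grasp_force: 0.0
```

Run:
```python
from h import *
c=ctrl.capture('scene');a=c['frame'][120:340,140:440,::-1];cv2.imwrite('pics/p2.png',cv2.resize(a,None,fx=2.6,fy=2.6,interpolation=2))
print((proj(c,[.619,-.1845,.048])-[140,120])*2.6)
```

```text
[140.97506422 218.23825812]
```

View pics/p2.png

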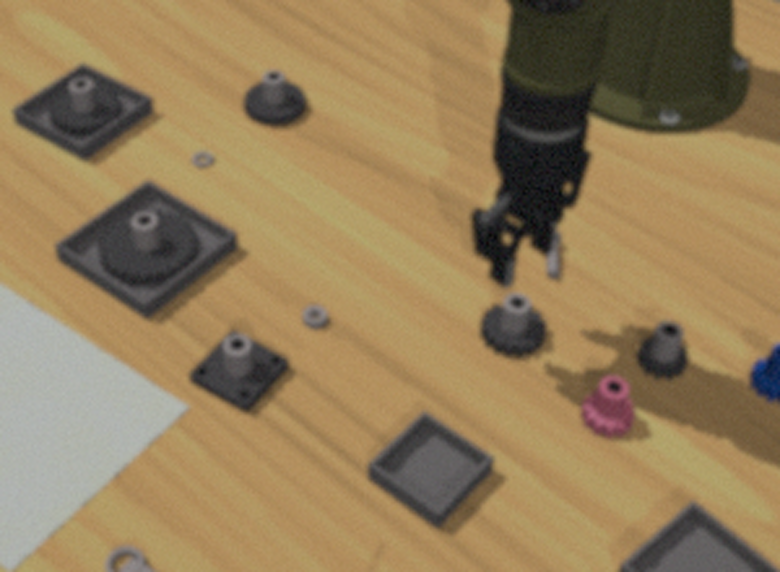

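The largest gear is flat in its tray, hub at (144,220) against a predicted (141,218). The gripper stands over the medium gear at (515,325).

Emit:
{"method": "send_rows", "body": {"commands": [0.07,0.02,0.4,0,0,0,0,0,0.5,0,0,0,0,0,0.5,0,0,0,0,0,0.5,0,0,0,0,0,0.3,0,0,0,0,0,0.2,0,0,0,0,0,0.24,0,0,0,0,0,0,0,0,0,0,0,0,0,0,0,0,0,0,0,0,0]}}

```text
time_s: 27.3
tool_pos: [0.4451, 0.1473, 0.021]
eef_rot: [[-0.0, 1.0, 0.001], [1.0, 0.0, 0.0], [0.0, 0.001, -1.0]]
contact_force: [-0.1, -0.2, 0.5]
finger_gap: 0.0508
grasp_force: 0.0
```

Emit:
{"method": "send_rows", "body": {"commands": [0,0,0,0,0,0,0,0,0,0,0,0,0,0,0,0,0,0,0,0,0,0,0,0,0,0,0,0,0,0,0,0,0,0,0,0,0,0,0,0,0,0,0,0,0,0,0,0,0,0,0,0,0,0,0,0,0,0,0,0], "fingers": 0, "newtons": 60}}

```text
time_s: 28.3
tool_pos: [0.4451, 0.1472, 0.0212]
eef_rot: [[-0.0, 1.0, 0.001], [1.0, 0.0, 0.0], [0.0, 0.001, -1.0]]
contact_force: [-0.6, -0.5, 4.7]
finger_gap: 0.0241
grasp_force: 58.6
```

Emit:
{"method": "send_rows", "body": {"commands": [0,0,-0.2,0,0,0,0,0,-0.4,0,0,0,0,0,-0.6,0,0,0,0,0,-0.6,0,0,0,0,0,-0.6,0,0,0,0,0,-0.6,0,0,0,0,0,-0.2,0,0,0,0,0,0,0,0,0,0,0,0,0,0,0,0,0,0,0,0,0]}}

```text
time_s: 29.3
tool_pos: [0.444, 0.1469, 0.0998]
eef_rot: [[-0.0, 1.0, -0.001], [1.0, 0.0, -0.0], [-0.0, -0.001, -1.0]]
contact_force: [-0.0, -0.1, -2.4]
finger_gap: 0.0241
grasp_force: 59.0
```

Emit:
{"method": "send_rows", "body": {"commands": [0.4,0.1,0,0,0,0,0.8,0.3,0,0,0,0,0.8,0.3,0,0,0,0,0.8,0.3,0,0,0,0,0.8,0.3,0,0,0,0,0.8,0.3,0,0,0,0,0.8,0.3,0,0,0,0,0.8,0.3,0,0,0,0,0.8,0.3,0,0,0,0,0.8,0.3,0,0,0,0]}}

```text
time_s: 30.3
tool_pos: [0.5144, 0.3387, 0.0997]
eef_rot: [[-0.001, 1.0, -0.001], [1.0, 0.001, -0.0], [-0.0, -0.001, -1.0]]
contact_force: [-0.1, -0.2, -2.7]
finger_gap: 0.0239
grasp_force: 59.0
```

Emit:
{"method": "send_rows", "body": {"commands": [0.8,0.3,0,0,0,0,0.8,0.3,0,0,0,0,0.8,0.3,0,0,0,0,0.5,0.3,0,0,0,0,0.3,0.17,0,0,0,0,0,0,0,0,0,0,0,0,0,0,0,0,0,0,0,0,0,0,0,0,0,0,0,0,0,0,0,0,0,0]}}

```text
time_s: 31.3
tool_pos: [0.5488, 0.4167, 0.1008]
eef_rot: [[0.0, 1.0, 0.0], [1.0, -0.0, 0.0], [0.0, 0.0, -1.0]]
contact_force: [-0.4, -0.6, -2.2]
finger_gap: 0.024
grasp_force: 59.1
```

Contact should come near z = 0.025, so I'll lower to about 0.028 and then creep.

Emit:
{"method": "send_rows", "body": {"commands": [0,0,0.3,0,0,0,0,0,0.5,0,0,0,0,0,0.5,0,0,0,0,0,0.5,0,0,0,0,0,0.4,0,0,0,0,0,0.3,0,0,0,0,0,0.2,0,0,0,0,0,0.15,0,0,0,0,0,0.05,0,0,0,0,0,0,0,0,0]}}

```text
time_s: 32.3
tool_pos: [0.549, 0.4173, 0.0282]
eef_rot: [[-0.0, 1.0, 0.0], [1.0, 0.0, 0.0], [0.0, 0.0, -1.0]]
contact_force: [-0.1, 0.5, -2.7]
finger_gap: 0.0243
grasp_force: 59.1
```

Emit:
{"method": "send_rows", "body": {"commands": [0,0,0.03,0,0,0,0,0,0.03,0,0,0,0,0,0.02,0,0,0,0,0,0,0,0,0,0,0,0,0,0,0,0,0,0,0,0,0,0,0,0,0,0,0,0,0,0,0,0,0,0,0,0,0,0,0,0,0,0,0,0,0]}}

```text
time_s: 33.3
tool_pos: [0.5488, 0.4172, 0.0261]
eef_rot: [[-0.0, 1.0, -0.0], [1.0, 0.0, 0.0], [0.0, -0.0, -1.0]]
contact_force: [0.5, 0.4, -2.0]
finger_gap: 0.0238
grasp_force: 59.1
```

Emit:
{"method": "send_rows", "body": {"commands": [0,0,0.02,0,0,0,0,0,0.02,0,0,0,0,0,0.02,0,0,0,0,0,0,0,0,0,0,0,0,0,0,0,0,0,0,0,0,0,0,0,0,0,0,0,0,0,0,0,0,0,0,0,0,0,0,0,0,0,0,0,0,0]}}

```text
time_s: 34.3
tool_pos: [0.5489, 0.4172, 0.0253]
eef_rot: [[-0.0, 1.0, 0.0], [1.0, 0.0, 0.0], [0.0, 0.0, -1.0]]
contact_force: [-2.5, -2.3, 5.8]
finger_gap: 0.024
grasp_force: 59.9
```

Emit:
{"method": "send_rows", "body": {"commands": [0,0,0,0,0,0,0,0,0,0,0,0,0,0,0,0,0,0,0,0,0,0,0,0,0,0,0,0,0,0,0,0,-0.1,0,0,0,0,0,-0.3,0,0,0,0,0,-0.5,0,0,0,0,0,-0.8,0,0,0,0,0,-0.8,0,0,0], "fingers": 0.45}}

```text
time_s: 35.3
tool_pos: [0.549, 0.4173, 0.0887]
eef_rot: [[-0.0, 1.0, 0.0], [1.0, 0.0, 0.0], [0.0, 0.0, -1.0]]
contact_force: [-0.7, 0.5, -0.3]
finger_gap: 0.0383
grasp_force: 0.0
```

Emit:
{"method": "send_rows", "body": {"commands": [-0.3,-0.3,0,0,0,0,-0.6,-0.7,0,0,0,0,-0.6,-0.7,0,0,0,0,-0.6,-0.7,0,0,0,0,-0.6,-0.7,0,0,0,0,-0.6,-0.7,0,0,0,0,-0.6,-0.7,0,0,0,0,-0.6,-0.7,0,0,0,0,-0.6,-0.7,0,0,0,0,-0.5,-0.5,0,0,0,0]}}

```text
time_s: 36.3
tool_pos: [0.3882, 0.2766, 0.0882]
eef_rot: [[-0.001, 1.0, 0.001], [1.0, 0.001, 0.001], [0.001, 0.001, -1.0]]
contact_force: [0.1, 0.3, 0.4]
finger_gap: 0.038
grasp_force: 0.0
```

Emit:
{"method": "send_rows", "body": {"commands": [-0.38,-0.5,0,0,0,0,0,-0.07,0,0,0,0,0,0,0,0,0,0,0,0,0,0,0,0,0,0,0,0,0,0,0,0,0,0,0,0,0,0,0,0,0,0,0,0,0,0,0,0,0,0,0,0,0,0,0,0,0,0,0,0], "fingers": 0.55}}

```text
time_s: 37.3
tool_pos: [0.3746, 0.2676, 0.087]
eef_rot: [[-0.0, 1.0, -0.0], [1.0, 0.0, -0.0], [-0.0, -0.0, -1.0]]
contact_force: [-0.0, 0.0, 0.6]
finger_gap: 0.0468
grasp_force: 0.0
```

Run:
```python
from h import *
c=ctrl.capture('scene');a=c['frame'][190:400,260:500,::-1];cv2.imwrite('pics/p3.png',cv2.resize(a,None,fx=2.8,fy=2.8,interpolation=2))
print((proj(c,[.549,.417,.048])-[260,190])*2.8)
```

```text
[421.73429162 392.59303482]
```

View pics/p3.png

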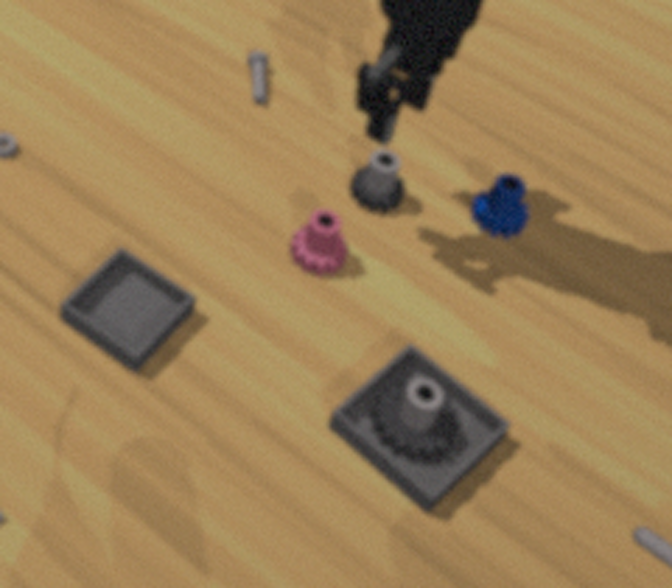

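The medium gear is flat in its tray, hub at (424,392) against a predicted (422,393). The grey small gear is under the gripper at (380,180). The pink (320,245) and blue (503,208) ones are clear of it.

Emit:
{"method": "send_rows", "body": {"commands": [0,0,0.4,0,0,0,0,0,0.5,0,0,0,0,0,0.5,0,0,0,0,0,0.5,0,0,0,0,0,0.3,0,0,0,0,0,0.2,0,0,0,0,0,0.24,0,0,0,0,0,0,0,0,0,0,0,0,0,0,0,0,0,0,0,0,0]}}

```text
time_s: 38.35
tool_pos: [0.375, 0.2678, 0.0214]
eef_rot: [[-0.0, 1.0, 0.001], [1.0, 0.0, 0.0], [0.0, 0.001, -1.0]]
contact_force: [0.3, -0.2, -0.1]
finger_gap: 0.0472
grasp_force: 0.0
```

Emit:
{"method": "send_rows", "body": {"commands": [0,0,0,0,0,0,0,0,0,0,0,0,0,0,0,0,0,0,0,0,0,0,0,0,0,0,0,0,0,0,0,0,0,0,0,0,0,0,0,0,0,0,0,0,0,0,0,0,0,0,0,0,0,0,0,0,0,0,0,0], "fingers": 0}}

```text
time_s: 39.35
tool_pos: [0.3751, 0.2678, 0.0217]
eef_rot: [[-0.0, 1.0, 0.001], [1.0, 0.0, 0.0], [0.0, 0.001, -1.0]]
contact_force: [-1.0, -1.4, 5.3]
finger_gap: 0.0241
grasp_force: 58.6
```

Emit:
{"method": "send_rows", "body": {"commands": [0,0,-0.2,0,0,0,0,0,-0.4,0,0,0,0,0,-0.6,0,0,0,0,0,-0.6,0,0,0,0,0,-0.6,0,0,0,0,0,-0.6,0,0,0,0,0,-0.2,0,0,0,0,0,0,0,0,0,0,0,0,0,0,0,0,0,0,0,0,0]}}

```text
time_s: 40.35
tool_pos: [0.3741, 0.2672, 0.1003]
eef_rot: [[-0.0, 1.0, -0.001], [1.0, 0.0, -0.001], [-0.001, -0.001, -1.0]]
contact_force: [0.1, 0.1, -2.4]
finger_gap: 0.0243
grasp_force: 59.0
```

Emit:
{"method": "send_rows", "body": {"commands": [-0.1,0.4,0,0,0,0,-0.2,0.8,0,0,0,0,-0.2,0.8,0,0,0,0,-0.2,0.8,0,0,0,0,-0.2,0.8,0,0,0,0,-0.2,0.8,0,0,0,0,-0.2,0.8,0,0,0,0,-0.2,0.8,0,0,0,0,-0.2,0.8,0,0,0,0,-0.2,0.8,0,0,0,0]}}

```text
time_s: 41.35
tool_pos: [0.5659, 0.2193, 0.1002]
eef_rot: [[-0.0, 1.0, -0.001], [1.0, 0.0, -0.001], [-0.001, -0.001, -1.0]]
contact_force: [-0.4, -0.3, -2.0]
finger_gap: 0.0243
grasp_force: 59.1
```

Emit:
{"method": "send_rows", "body": {"commands": [-0.3,0.8,0,0,0,0,-0.3,0.8,0,0,0,0,-0.2,0.4,0,0,0,0,-0.13,0.24,0,0,0,0,0,0,0,0,0,0,0,0,0,0,0,0,0,0,0,0,0,0,0,0,0,0,0,0,0,0,0,0,0,0,0,0,0,0,0,0]}}

```text
time_s: 42.35
tool_pos: [0.6205, 0.1972, 0.1012]
eef_rot: [[-0.001, 1.0, 0.0], [1.0, 0.001, 0.0], [0.0, 0.0, -1.0]]
contact_force: [-0.9, 0.9, -1.8]
finger_gap: 0.0241
grasp_force: 59.2
```

Emit:
{"method": "send_rows", "body": {"commands": [-0.02,0,0.3,0,0,0,0,0,0.5,0,0,0,0,0,0.5,0,0,0,0,0,0.5,0,0,0,0,0,0.4,0,0,0,0,0,0.3,0,0,0,0,0,0.2,0,0,0,0,0,0.15,0,0,0,0,0,0.05,0,0,0,0,0,0,0,0,0]}}

```text
time_s: 43.35
tool_pos: [0.6209, 0.1965, 0.0287]
eef_rot: [[-0.0, 1.0, 0.0], [1.0, 0.0, 0.0], [0.0, 0.0, -1.0]]
contact_force: [0.7, 0.8, -2.2]
finger_gap: 0.0239
grasp_force: 59.2
```

Emit:
{"method": "send_rows", "body": {"commands": [0,0,0.03,0,0,0,0,0,0.03,0,0,0,0,0,0.02,0,0,0,0,0,0,0,0,0,0,0,0,0,0,0,0,0,0,0,0,0,0,0,0,0,0,0,0,0,0,0,0,0,0,0,0,0,0,0,0,0,0,0,0,0]}}

```text
time_s: 44.35
tool_pos: [0.6207, 0.1965, 0.0266]
eef_rot: [[-0.0, 1.0, -0.0], [1.0, 0.0, -0.0], [-0.0, -0.0, -1.0]]
contact_force: [-0.3, 0.1, -2.0]
finger_gap: 0.0238
grasp_force: 59.2
```

Emit:
{"method": "send_rows", "body": {"commands": [0,0,0.02,0,0,0,0,0,0.02,0,0,0,0,0,0,0,0,0,0,0,0,0,0,0,0,0,0,0,0,0,0,0,0,0,0,0,0,0,0,0,0,0,0,0,0,0,0,0,0,0,0,0,0,0,0,0,0,0,0,0]}}

```text
time_s: 45.35
tool_pos: [0.6207, 0.1965, 0.0257]
eef_rot: [[-0.0, 1.0, 0.0], [1.0, 0.0, 0.0], [0.0, 0.0, -1.0]]
contact_force: [-2.3, -0.3, 4.1]
finger_gap: 0.0242
grasp_force: 59.5
```

Contact is felt (+4 N), so I release and rise.

Emit:
{"method": "send_rows", "body": {"commands": [0,0,0,0,0,0,0,0,0,0,0,0,0,0,0,0,0,0,0,0,0,0,0,0,0,0,0,0,0,0,0,0,-0.1,0,0,0,0,0,-0.3,0,0,0,0,0,-0.5,0,0,0,0,0,-0.8,0,0,0,0,0,-0.8,0,0,0], "fingers": 0.43}}

```text
time_s: 46.35
tool_pos: [0.6208, 0.1965, 0.0897]
eef_rot: [[-0.0, 1.0, 0.0], [1.0, 0.0, 0.0], [0.0, 0.0, -1.0]]
contact_force: [-0.2, -0.4, -0.3]
finger_gap: 0.0368
grasp_force: 0.0
```

Emit:
{"method": "send_rows", "body": {"commands": [0,-0.5,-0.5,0,0,0,0,-0.8,-0.5,0,0,0,0,-0.8,-0.5,0,0,0,0,-0.8,-0.5,0,0,0,0,-0.8,-0.5,0,0,0,0,-0.8,-0.5,0,0,0,0,-0.5,0,0,0,0,0,0,0,0,0,0,0,0,0,0,0,0,0,0,0,0,0,0]}}

```text
time_s: 47.35
tool_pos: [0.4962, 0.1964, 0.1626]
eef_rot: [[-0.0, 1.0, -0.0], [1.0, 0.0, -0.0], [-0.0, -0.0, -1.0]]
contact_force: [-0.4, 0.5, -0.2]
finger_gap: 0.0363
grasp_force: 0.0
```

Run:
```python
from h import *
c=ctrl.capture('scene');a=c['frame'][120:390,130:470,::-1];cv2.imwrite('pics/p4.png',cv2.resize(a,None,fx=2.2,fy=2.2,interpolation=2))
print((proj(c,[.6207,.1965,.048])-[130,120])*2.2)
```

```text
[385.30272369 371.27384759]
```

View pics/p4.png

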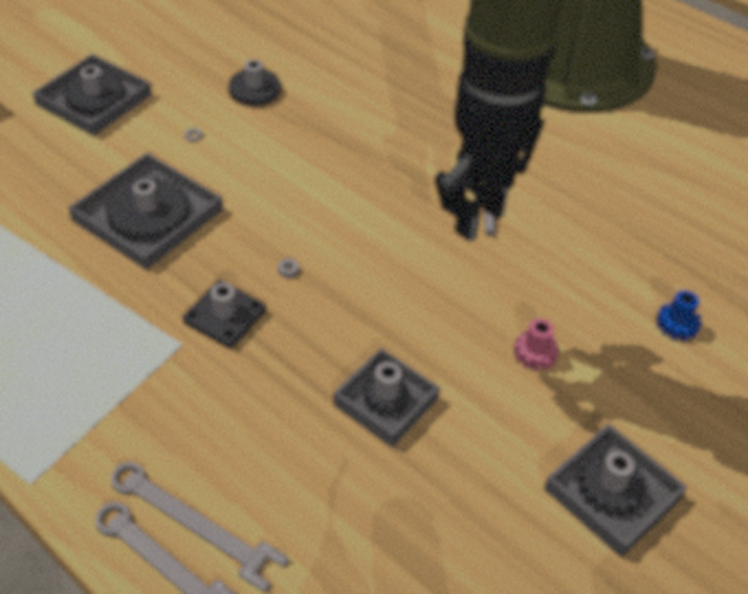

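All four gears lie flat in their matching trays: hubs at (91,72), (144,186), (388,372) and (619,463). The pulley (255,82), the flange (225,310) and the coloured parts haven't moved. Handing in.

```bash
python3 -c "
from workcell import ctrl
print(ctrl.hand_in())"
```

```text
the job is handed in; nothing more can be done
None
```

The job is handed in: all four gears lie flat, hub up, in their matching trays, and the pulley, flange and coloured look-alikes were left untouched.

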